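# Load the light-curing unit's stage

### The job

Pull the curing unit's sliding stage (it has an upright black grip) all the way out, then set the round white open dish and the rectangular plaster block on it, each flat and centred between its own set of low stops, the block squared to its stops. Once both stand there, push the stage fully home under the amber hood so that they stay centred, then press the start button on the unit's console right down and let go. Keep both samples upright, do not drop them, and leave the other things on the table where they are.

Things in the scene. Friction and masses are not known exactly. Their poses are not given: they have to be found in the camera images.
- curer: White light-curing unit with see-through amber hood, fixed. Origin on the table under the middle of the hood's front edge; +x to its back (away from the robot), z up. In mm: side columns x 0..150, y +-128..178, 125 high; hood x 5..130, 125..131 high; lamp bar behind it to 149; button console x -86..0, y -178..-122, 50 high; base under the stage x -100..140, y +-100, 34 high.
- stage (a joint): Sliding aluminium stage: 0 fully home under the hood, 0.125 m pulled out to its stop, along the unit's -x. Needs about 3 N, stays where left. Plate 100 (x) x 230 (y) x 12 mm, its top 50 mm above the table; a tongue 44 mm wide runs forward from it to the grip.
- stage_handle (a point): Centre of the top of the stage's upright black grip, 86 mm above the table: a fin 30 mm along x, 16 mm along y, standing 36 mm over the tongue, 110 mm in front of the line through the bays' centres. Moves with the stage; axes as the unit's.
- bay_round (a point): Bay for the round dish, on the unit's +y side: centre, on the plate's top face, of four short dark steel stops set in a square, 6 mm high, inner faces 31 mm from the centre (6 mm of room all round the dish). A fine cross marks the centre. Moves with the stage; axes as the unit's.
- bay_block (a point): Bay for the block, on the unit's -y side, 124 mm from the round one: centre, on the plate's top face, of an oblong of four dark steel stops 6 mm high, inner faces 34 mm from the centre along x, 24 mm along y (6 mm of room each side of the block, long side along x). A fine cross marks the centre. Moves with the stage; axes as the unit's.
- start (a joint): The start button: 0 when up, 0.006 m when fully pressed. Takes 5 N and springs back.
- start_top (a point): Centre of the top of the white start button, 28 mm across, in a grey housing on the console at the unit's front, on the -y side. Pressed straight down.
- dish: Round open white ceramic dish, upright walls, 50 mm across, 30 mm high, with three small white crowns inside, about 80 g. Origin at the centre of its underside, z up.
- carrier: Plain rectangular off-white plaster block with three small crowns on top, 56 (x) x 36 (y) x 30 (z) mm, crowns 7 mm more, about 100 g. Origin at the centre of its underside.
- tin: Bystander: closed round metal tin, 65 mm across, 22 mm high. Origin at the centre of its underside.
- bur_stand: Bystander: flat aluminium stand set with burs, 85 x 60 x 22 mm, burs to 40 mm. Origin at the centre of its underside.
- dropper: Bystander: small amber bottle with black cap, 30 mm across, 65 mm high. Origin at the centre of its underside.
- jar: Bystander: glass jar with white cap, 56 mm across, 85 mm high. Origin at the centre of its underside.
- cup: Bystander: white cup of applicator sticks, 60 mm across, 70 mm high, sticks to 103 mm. Origin at the centre of its underside.
Things that resemble listed ones, but are neither listed nor needed, are in the scene too. Leave any green or yellow look-alike of the carrier alone.

How it is judged:
By the outcome, as a careful person would: the job done as asked, in the order asked, and still so for the second after the job is handed in, with the robot touching nothing.
It also fails if it takes over 72 s, if anything falls off the work surface, if the arm or the gripper's body presses on something with over 40 N, if the wrist force passes 120 N, or if a joint passes its speed limit or range.

### The arm

A 6-joint arm with a two-finger parallel gripper is mounted at the origin on the work surface. World frame = base frame: x ahead of the robot, y to its left, z up, the work surface at z = 0. Lengths are in m, angles in degrees, forces in N, time in s.
With the tool pointing down it reaches from about 0.4 to 0.925 m from the base axis. Payload 12.5 kg.
Tool frame: the origin (TCP) lies at the very end of the fingers, on their centre line; the grasp point (between the pads) lies 19 mm behind it (manip.grasp_offset is the distance from the TCP to the grasp point, in m); z points along the fingers, y is the line along which they close (so a half turn about z gives the same grasp; the last joint's range is limited). The gripper opens to 95 mm and grips with 3 to 60 N. Pads are 20 mm wide; open, the fingers measure 119 mm over their backs; the gripper's body (75 mm by 180 mm) begins 59 mm behind the grasp point.
Start: joints at [62.074, 28.126, 89.318, -0, 62.55, -6.05], TCP at [0.233, 0.58, 0.176] pointing down, gripper open.
Joint ranges: [-177.58, 177.58], [-47.91, 125.51], [2.72, 160], [-65.01, 245.01], [3.68, 167.84], [-153.87, 153.87]. Speed limits (degrees/s): [127.2, 127.2, 159.86, 180, 180, 180].

### API

Orientations are given as a 3x3 rotation matrix whose columns are the frame's x, y, z axes.
In Python, from station import manip gives the robot as it stands.
- The arm moves only by the shell command python3 -m creep 'ROWS' [FORCE]. ROWS is JSON, a list of rows, each a list of 7 numbers: the shift along the tool's x, y, z in cm, then the turn, a rotation vector about the tool's x, y, z in rad, then the finger opening in cm, from 0 to 9.51. In form: [[dx, dy, dz, rx, ry, rz, gripper], ...]. A call has 1 to 5 rows; each row is the pose to reach, as a shift and turn from the pose commanded when the call began, along the tool's axes at that moment; what a row does not reach only later rows make up. A row lasts 1/10 s, in which the tool goes at most 50 mm and 8.59 degrees, less where a joint would pass 70% of its speed; a pose out of reach is approached as far as the arm can. A call with a gripper value outside its range is refused whole. The fingers move at their own pace and stop on an object; FORCE is the grip in N (left out, the last holds). Time passes only in rows, so rows that repeat a pose let the fingers close. It gives the time, the measured TCP pose, the force, the opening and the grip force at its end, in the units of the state.
- manip.get_state(): the state, without advancing time (a new reading comes with each control period).
- manip.capture(name): name is "scene" or "top"; returns (picture, depth): 384x512x3 uint8, red, green, blue; 384x512 float32, m along the optical axis (not along the pixel's ray), 0 where there is no reading.
- manip.calibration(name): a dict with "fx", "fy", "cx", "cy" (pixels), "k1" (the pictures are not rectified: a ray, as slopes to the right and down, at radius r is drawn at 1 + k1 r^2 times it, then the intrinsics apply), "eye" and "orientation" of the camera in the world. Camera axes: x right, y up, looking along -z (the intrinsics and any distortion apply to the point x, -y, -z); pixel columns grow to the right and rows downward; lengths in m; the calibration is good to about 2 mm. A picture is of the moment at which its call begins. calibration takes no time and is no camera call.
- manip.job_done(): hands the job in; it is judged then, once.
The state is a dict: "t": time; "q": joint angles; "dq": joint speeds; "effort": joint torques, N m; "eef_pos": TCP position; "orientation": TCP orientation; "ft_force": force on the tool from outside, world axes, zero at the start; "torque": the same for the moment, N m; "grip_width": finger opening in m; "grasp_force": force on a finger pad.
Only numpy, scipy, OpenCV 4.12 (cv2) and the standard library are available. Lean on these libraries where they do the work, as an engineer would, in place of code of your own. Each camera call takes 0.05 s, during which the arm holds its last target. There are 200 camera calls.

## Working session

There is one attempt and no reset: what is moved stays moved. The work goes in short steps, Python scripts to look and compute and a shell command to move; the robot and the scene stay as the last step left them, time stands still between calls to the robot, and variables do not carry over. Pictures are saved under pics/ and viewed, at most 10 in all, crops included, and the job is handed in when it is done.

```bash
ls; mkdir -p pics
cat > h.py <<'E'
import numpy as np, cv2
from station import manip
def snap(n,f=None):
    p,d=manip.capture(n)
    if f: cv2.imwrite('pics/'+f,p[:,:,::-1])
    return p,d
def ray(n,u,v):
    c=manip.calibration(n);K=np.array([[c['fx'],0,c['cx']],[0,c['fy'],c['cy']],[0,0,1.]])
    x,y=cv2.undistortPoints(np.array([[[u,v]]],float),K,np.array([c['k1'],0,0,0.]))[0,0]
    return np.array(c['eye']),np.array(c['orientation'])@np.array([x,-y,-1.])
def onz(n,u,v,z):
    e,r=ray(n,u,v);return e+r*(z-e[2])/r[2]
def atd(n,u,v,d):
    e,r=ray(n,u,v);return e+r*d[int(round(v)),int(round(u))]
E
python3 - <<'E'
from h import *
np.set_printoptions(precision=4,suppress=True)
for n in('scene','top'):
    c=manip.calibration(n);print(c);snap(n,n+'0.png')
s=manip.get_state();print(s['orientation'],s['eef_pos'],s['t'],s['grip_width'])
E
```

```text
pics
{'fx': 459.19971266551875, 'fy': 459.19971266551875, 'cx': 259.752461889815, 'cy': 186.2905228966518, 'k1': 0.060241547587373365, 'eye': array([1.2085, 0.7955, 0.9316]), 'orientation': array([[-0.7791, -0.4024,  0.4806],
       [ 0.6268, -0.4982,  0.599 ],
       [-0.0016,  0.768 ,  0.6404]])}
{'fx': 403.34831126384915, 'fy': 403.34831126384915, 'cx': 253.55470674164093, 'cy': 189.00445812881586, 'k1': 0.0051718103835323975, 'eye': array([0.257 , 0.0028, 1.3834]), 'orientation': array([[-0.049 ,  0.9727, -0.2267],
       [-0.9988, -0.0487,  0.0073],
       [-0.0039,  0.2268,  0.9739]])}
[[-0.928   0.3726 -0.0005]
 [ 0.3726  0.928  -0.0009]
 [ 0.0001 -0.001  -1.    ]] [0.2327 0.5798 0.1759] 0.1 0.09483683499889307
```

View pics/scene0.png

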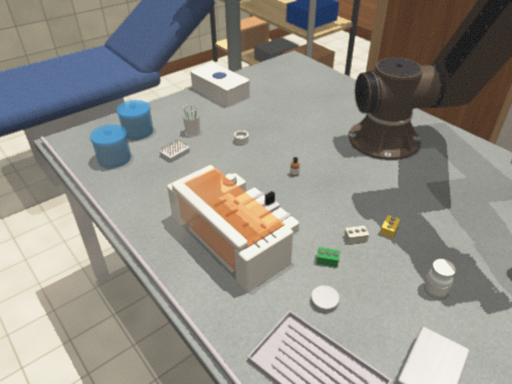

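View pics/top0.png

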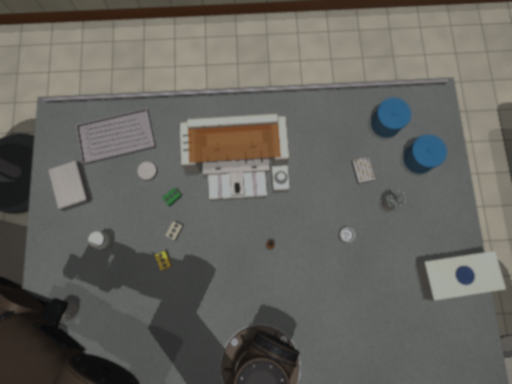

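The top view shows the unit at about (235,150), the grip at (237,187), the button at (281,178), the dish at (347,234), the off-white block at (174,231) and the tin at (147,171). Next I'll enlarge these areas and measure them.

Run:
```python
from h import *
np.set_printoptions(precision=4,suppress=True)
p,d=snap('top'); b=p[:,:,::-1]
def cr(x0,y0,w,h,s): return cv2.resize(b[y0:y0+h,x0:x0+w],None,fx=s,fy=s,interpolation=cv2.INTER_CUBIC)
A=cr(170,105,133,100,6)
cv2.imwrite('pics/c1.png',A)
g=p.min(2)
def blob(x0,y0,x1,y1,thr,z,inv=False):
    m=(g[y0:y1,x0:x1]>thr).astype('uint8')
    if inv:m=1-m
    cs,_=cv2.findContours(m,cv2.RETR_EXTERNAL,cv2.CHAIN_APPROX_NONE);c=max(cs,key=cv2.contourArea)
    P=np.array([onz('top',q[0]+x0,q[1]+y0,z)[:2] for q in c[:,0]]).astype('float32')
    r=cv2.minAreaRect(P*1000);print(r,c[:,0].mean(0)+[x0,y0])
blob(335,222,360,248,140,.03)
blob(164,217,186,243,140,.03)
blob(228,178,246,199,70,.086,True)
blob(274,167,290,190,190,.06)
# unit outline
for uv in[(181,122),(287,116),(181,164),(288,159),(208,198),(267,195),(289,190),(273,191)]:
    print(uv,onz('top',*uv,.05),onz('top',*uv,.125), atd('top',*uv,d))
for uv in[(347,234),(174,231),(237,187),(281,178)]:print(uv,atd('top',*uv,d))
B=np.hstack([cr(330,217,34,34,11),cr(157,214,34,34,11)]);cv2.imwrite('pics/c2.png',B)
```

```text
((399.8649597167969, -308.141357421875), (35.21108627319336, 35.267913818359375), 58.47171401977539) [345.7 234.5]Traceback (most recent call last):
  File "<stdin>", line 15, in <module>
  File "<stdin>", line 11, in blob
ValueError: max() iterable argument is empty
```

View pics/c1.png

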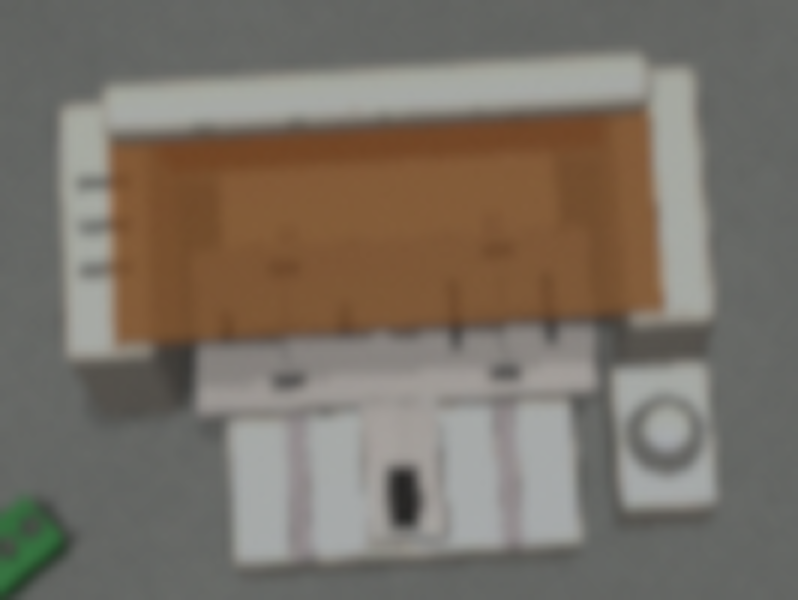

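The crop shows the console corners at (612,365), (708,360), (717,508) and (620,513), the button at (666,433), the grip at (404,495) and the hood's front edge from (118,343) to (663,310).

Run:
```python
from h import *
np.set_printoptions(precision=4,suppress=True)
p,d=snap('top'); b=p[:,:,::-1]; g=p.min(2)
def blob(x0,y0,x1,y1,thr,z,inv=False):
    m=(g[y0:y1,x0:x1]>thr).astype('uint8')
    if inv:m=1-m
    cs,_=cv2.findContours(m,cv2.RETR_EXTERNAL,cv2.CHAIN_APPROX_NONE)
    if not cs: return print('none',g[y0:y1,x0:x1].max())
    c=max(cs,key=cv2.contourArea)
    P=np.array([onz('top',q[0]+x0,q[1]+y0,z)[:2] for q in c[:,0]]).astype('float32')
    r=cv2.minAreaRect(P*1000);print(r,c[:,0].mean(0)+[x0,y0])
blob(335,222,360,248,120,.03)
blob(164,217,186,243,120,.03)
blob(228,178,246,199,70,.086,True)
o=lambda u,v,z:onz('top',170+u/6-.4,105+v/6-.4,z)
for n,pts,z in[('console',[(612,365),(708,360),(717,508),(620,513)],.05),('hoodfront',[(118,343),(663,310)],.131),('coltop',[(60,104),(66,357),(698,66),(712,318)],.125),('base',[(235,564),(582,545)],.034),('button',[(666,433)],.058),('plate front',[(198,415),(597,388)],.044),('grip',[(404,482)],.086)]:
    for q in pts: print(n,o(*q,z))
for uv in[(347,234),(174,231),(237,185),(281,177),(220,171)]:print(uv,atd('top',*uv,d))
cr=lambda x0,y0,w,h,s: cv2.resize(b[y0:y0+h,x0:x0+w],None,fx=s,fy=s,interpolation=cv2.INTER_CUBIC)
cv2.imwrite('pics/c2.png',np.hstack([cr(330,217,34,34,11),cr(157,214,34,34,11)]))
```

```text
((400.2933349609375, -309.1890563964844), (40.12834167480469, 44.217838287353516), 84.01012420654297) [346.7561 234.2195]
((448.3653564453125, 279.58447265625), (10.77183723449707, 48.92079162597656), 62.933837890625) [169.9 229. ]
((566.8688354492188, 47.55535888671875), (13.221844673156738, 23.858905792236328), 87.78670501708984) [236.8333 187.5   ]
console [ 0.6475 -0.0732  0.05  ]
console [ 0.6477 -0.1284  0.05  ]
console [ 0.5605 -0.1275  0.05  ]
console [ 0.5603 -0.0726  0.05  ]
hoodfront [0.6495 0.1971 0.131 ]
hoodfront [ 0.6533 -0.098   0.131 ]
coltop [0.7916 0.2284 0.125 ]
coltop [0.6448 0.2263 0.125 ]
coltop [ 0.7962 -0.127   0.125 ]
coltop [ 0.6493 -0.1248  0.125 ]
base [0.5451 0.1473 0.034 ]
base [ 0.5463 -0.0507  0.034 ]
button [ 0.6036 -0.1009  0.058 ]
plate front [0.6313 0.1653 0.044 ]
plate front [ 0.6359 -0.0641  0.044 ]
grip [0.5756 0.0474 0.086 ]
(347, 234) [ 0.4023 -0.3141  0.0238]
(174, 231) [0.44   0.2666 0.0334]
(237, 185) [0.5744 0.0471 0.0898]
(281, 177) [ 0.5993 -0.1012  0.0709]
(220, 171) [0.6353 0.1044 0.0542]
```

View pics/c2.png

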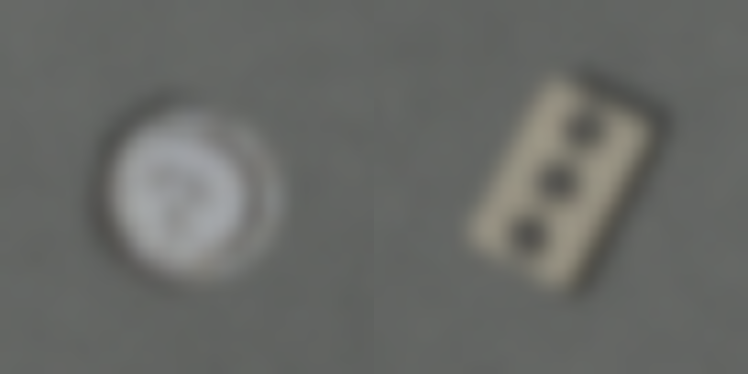

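The second crop shows the dish rim centred near (205,193), and the block with its crowns in a line from (585,128) to (528,235). The unit's yaw is about 0.8° and its origin about (0.647, 0.051). I'll write a helper that works out the remaining shift, then start towards the grip.

```bash
cat > rem.py <<'E'
# remaining shift (tool axes, cm) and turn about tool z to world x y z [yaw of closing axis, deg]
import sys,numpy as np
from station import manip
a=list(map(float,sys.argv[1:])); s=manip.get_state();R=np.array(s['orientation'])
d=R.T@(np.array(a[:3])-s['eef_pos'])*100
yaw=np.degrees(np.arctan2(R[1,1],R[0,1])); t=((a[3]-yaw+90)%180-90) if len(a)>3 else 0
print('t %.1f'%s['t'],'pos',np.round(s['eef_pos'],4),'yaw %.2f'%yaw,'shift',np.round(d,2),'rz %.3f'%-np.radians(t),'w %.4f F'%s['grip_width'],np.round(s['ft_force'],1),'q6 %.0f'%s['q'][5], 'tilt',np.round(R[:2,2],4))
E
python3 -m creep '[[-51.1,-36.8,0,0,0,0,9.5],[-51.1,-36.8,0,0,0,0,9.5],[-51.1,-36.8,0,0,0,0,9.5],[-51.1,-36.8,0,0,0,0,9.5],[-51.1,-36.8,0,0,0,0,9.5]]'
python3 rem.py .57 .0476 .17 90.8
python3 - <<'E'
from h import *
for n,u,v,z in[('dish',348.2,234.1,.03),('block',173.2,230,.037)]: print(n,onz('top',u,v,z))
q=[onz('top',157+(u-374)/11-.45,214+v/11-.45,.037) for u,v in[(585,128),(528,235)]]
e=q[0]-q[1];print(q,np.degrees(np.arctan2(e[1],e[0])))
for c in[(560,75),(660,120),(575,293),(468,235)]:print(onz('top',157+(c[0]-374)/11-.45,214+c[1]/11-.45,.03))
E
```

```text
t: 0.7
eef_pos: [0.3673, 0.3671, 0.1765]
orientation: [[-0.928, 0.372, 0.0], [0.372, 0.928, 0.0], [-0.0, 0.0, -1.0]]
ft_force: [0.7, 0.2, -0.2]
grip_width: 0.0947
grasp_force: 0.0
t 0.7 pos [0.3673 0.3671 0.1765] yaw 68.15 shift [-30.71 -22.11   0.65] rz -0.395 w 0.0947 F [ 0.7  0.2 -0.2] q6 -30 tilt [0.0002 0.0001]
dish [ 0.40109422 -0.31667295  0.03      ]
block [0.44302306 0.26854541 0.037     ]
[array([0.45883352, 0.25998778, 0.037     ]), array([0.42698361, 0.27745142, 0.037     ])] -28.73642218699092
[0.47668815 0.26892878 0.03      ]
[0.46120893 0.23830001 0.03      ]
[0.40948027 0.26462365 0.03      ]
[0.42877872 0.29718082 0.03      ]
```

```bash
python3 -m creep '[[-30.7,-22.1,0,0,0,0,6],[-30.7,-22.1,0,0,0,0,6],[-30.7,-22.1,0,0,0,0,6],[-30.7,-22.1,0,0,0,0,6],[-30.7,-22.1,0,0,0,0,6]]' >/dev/null; python3 rem.py .57 .0476 .17 90.8
```

```text
t 1.2 pos [0.5013 0.1558 0.1765] yaw 68.12 shift [-10.4   -7.48   0.65] rz -0.396 w 0.0623 F [ 0.4  1.  -0.7] q6 -58 tilt [0.0002 0.0001]
```

```bash
python3 -m creep '[[-10.4,-7.5,0.6,0,0,-0.396,5],[-10.4,-7.5,0.6,0,0,-0.396,5],[-10.4,-7.5,0.6,0,0,-0.396,5],[-10.4,-7.5,0.6,0,0,-0.396,5],[-10.4,-7.5,0.6,0,0,-0.396,5]]' >/dev/null; python3 rem.py .57 .0476 .062 90.8
```

```text
t 1.7 pos [0.569  0.0489 0.17  ] yaw 90.66 shift [-0.11 -0.13 10.8 ] rz -0.002 w 0.0502 F [-0.6 -0.1 -0.4] q6 -92 tilt [-0.0009  0.0002]
```

```bash
python3 -m creep '[[-0.1,-0.1,4,0,0,0,5],[-0.1,-0.1,8,0,0,0,5],[-0.1,-0.1,10.6,0,0,0,5],[-0.1,-0.1,10.6,0,0,0,5],[-0.1,-0.1,10.6,0,0,0,0]]' 25 >/dev/null; python3 -m creep '[[0,0,0,0,0,0,0],[0,0,0,0,0,0,0],[0,0,0,0,0,0,0],[0,0,0,0,0,0,0],[0,0,0,0,0,0,0]]';python3 rem.py .445 .0476 .062 90.8
```

```text
t: 2.7
eef_pos: [0.5702, 0.0484, 0.0647]
orientation: [[-1.0, -0.014, 0.001], [-0.014, 1.0, 0.0], [-0.001, 0.0, -1.0]]
ft_force: [0.9, -0.7, 0.0]
grip_width: 0.0072
grasp_force: 0.0
t 2.7 pos [0.5702 0.0484 0.0647] yaw 90.81 shift [12.52  0.1   0.27] rz 0.000 w 0.0072 F [ 0.9 -0.7  0. ] q6 -93 tilt [0.0005 0.0001]
```

```bash
python3 - <<'E'
from h import *
a,_=snap('scene');b,_=snap('top')
A=cv2.resize(a[150:250,200:300],(500,500),interpolation=cv2.INTER_CUBIC)
cv2.imwrite('pics/s1.png',A[:,:,::-1])
E
python3 rem.py .5 .5 .1
```

```text
t 2.8 pos [0.5702 0.0483 0.0645] yaw 90.81 shift [ 6.38 45.26 -3.54] rz -0.000 w 0.0019 F [0.1 1.  0.3] q6 -93 tilt [0.0001 0.0001]
```

View pics/s1.png

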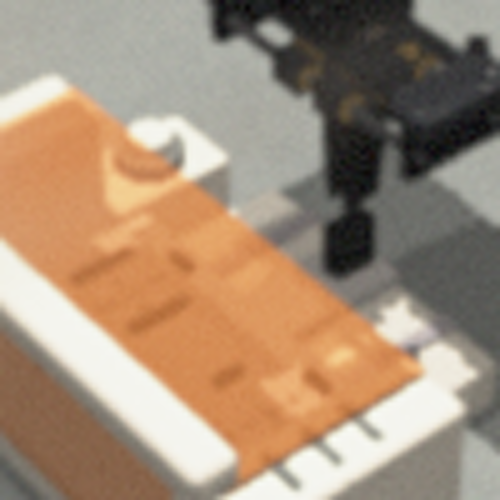

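The crop shows the black fin at about (350,240), with its top near (355,207) and its foot near (345,275). The closed fingers are behind it, ending near (352,198), so they missed it. I'll locate the fin from this view.

Run:
```python
from h import *
np.set_printoptions(precision=4,suppress=True)
o=lambda u,v,z:onz('scene',200+u/5-.4,150+v/5-.4,z)
print('fin top',o(352,207,.086),'fin top-left/right near',o(330,215,.086),o(374,213,.086),'foot',o(345,275,.05))
c=manip.calibration('scene');R=np.array(c['orientation'])
def px(n,P):
    c=manip.calibration(n);q=np.array(c['orientation']).T@(np.array(P)-c['eye']);x,y=q[0]/-q[2],-q[1]/-q[2];k=1+c['k1']*(x*x+y*y)
    return np.array([c['fx']*x*k+c['cx'],c['fy']*y*k+c['cy']])
s=manip.get_state()
print('tcp in crop',(px('scene',s['eef_pos'])-[200,150]+.4)*5,'tcp+.03',(px('scene',s['eef_pos']+np.array([0,0,.03]))-[200,150]+.4)*5, 'top',px('top',s['eef_pos']))
p,d=manip.capture('scene')
for u,v in[(352,220),(350,250),(355,180),(350,190)]:print(u,v,atd('scene',200+u/5-.4,150+v/5-.4,d))
```

```text
fin top [0.5644 0.0391 0.086 ] fin top-left/right near [0.5785 0.0366 0.086 ] [0.558  0.0509 0.086 ] foot [0.5785 0.0505 0.05  ]
tcp in crop [354.1592 247.9809] tcp+.03 [354.8652 207.9449] top [237.0056 188.0256]
352 220 [0.5746 0.0513 0.09  ]
350 250 [0.5784 0.0544 0.0718]
355 180 [0.5769 0.0559 0.1234]
350 190 [0.5784 0.0536 0.1154]
```

```bash
python3 -m creep '[[0,0,-3,0,0,0,0],[0,0,-6,0,0,0,0],[0,0,-6,0,0,0,0],[0,0,-6,0,0,0,0]]'
python3 - <<'E'
from h import *
a,d=snap('scene')
A=cv2.resize(a[130:230,220:320],(500,500),interpolation=cv2.INTER_CUBIC)
b,_=snap('top')
B=cv2.resize(b[120:220,187:287],(500,500),interpolation=cv2.INTER_CUBIC)
C=np.hstack([A,B])[:,:,::-1];cv2.imwrite('pics/s2.png',cv2.resize(C,(800,400)))
E
```

```text
t: 3.25
eef_pos: [0.5702, 0.0484, 0.1247]
orientation: [[-1.0, -0.014, 0.001], [-0.014, 1.0, 0.0], [-0.001, 0.0, -1.0]]
ft_force: [-0.3, 0.1, -1.0]
grip_width: 0.0005
grasp_force: 0.0
```

View pics/s2.png

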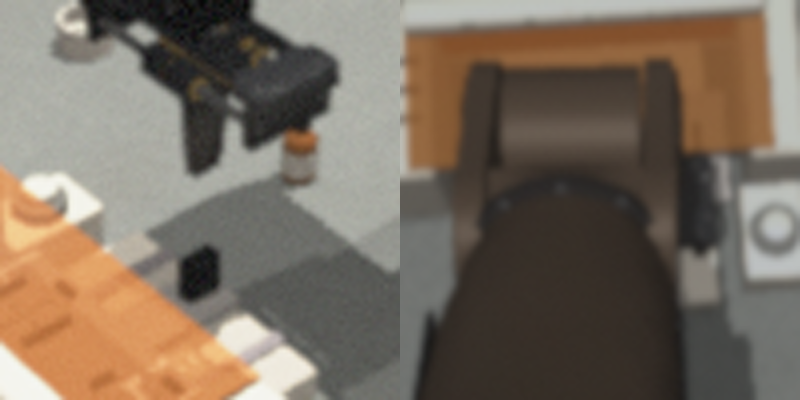

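The left panel shows the gripper above the fin at (200,275), with its fingertips at (200,175). That is clearly higher than the reported TCP height. I'll check with a depth cloud.

```bash
python3 - <<'E'
from h import *
np.set_printoptions(precision=4,suppress=True)
a,d=manip.capture('scene')
P=[];
for v in range(120,230):
    for u in range(220,320):
        if d[v,u]>0 and a[v,u].max()<75:
            q=atd('scene',u,v,d)
            if abs(q[0]-.57)<.12 and abs(q[1]-.048)<.14: P.append([*q,u,v])
P=np.array(P)
for z in np.arange(.06,.32,.01):
    m=P[(P[:,2]>=z)&(P[:,2]<z+.01)]
    if len(m):print('%.2f'%z,len(m),'x',np.round(np.percentile(m[:,0],[3,97]),3),'y',np.round(np.percentile(m[:,1],[3,97]),3))
E
python3 rem.py .57 .048 .06
```

```text
0.06 25 x [0.562 0.588] y [0.045 0.057]
0.07 26 x [0.561 0.589] y [0.046 0.059]
0.08 49 x [0.56 0.59] y [0.041 0.055]
0.16 4 x [0.57 0.58] y [0.044 0.052]
0.17 17 x [0.564 0.583] y [0.045 0.056]
0.18 22 x [0.566 0.584] y [0.045 0.057]
0.19 25 x [0.567 0.585] y [0.044 0.058]
0.20 26 x [0.562 0.583] y [0.04 0.06]
0.21 27 x [0.567 0.584] y [0.043 0.06 ]
0.22 10 x [0.577 0.586] y [0.051 0.062]
0.23 4 x [0.569 0.582] y [0.059 0.074]
0.24 75 x [0.545 0.605] y [-0.028  0.131]
0.25 180 x [0.545 0.607] y [-0.028  0.13 ]
0.26 185 x [0.549 0.607] y [-0.027  0.136]
0.27 197 x [0.549 0.607] y [-0.027  0.138]
0.28 443 x [0.546 0.604] y [-0.033  0.137]
0.29 121 x [0.552 0.597] y [0.    0.066]
0.30 98 x [0.552 0.596] y [0.003 0.065]
0.31 92 x [0.553 0.596] y [0.007 0.064]
t 3.4 pos [0.5696 0.0483 0.1234] yaw 90.81 shift [-0.05 -0.04  6.34] rz -0.000 w 0.0002 F [ 0.8 -0.4  0.3] q6 -93 tilt [-0.0017  0.0001]
```

The depth cloud puts the real fingertips at z≈0.165 while the reported TCP is 0.124, with the fingers at (0.575, 0.048). So the reported pose is about 41 mm low in z and a few mm short in x. I'll correct for this visually: open, go down the extra distance and check by touch.

```bash
cat > tip.py <<'E'
# lowest part of the fingers seen by the scene camera, compared with reported TCP
from h import *
s=manip.get_state();e=s['eef_pos'];a,d=manip.capture('scene');P=[]
for v in range(384):
    for u in range(512):
        if d[v,u]>0 and a[v,u].max()<85:
            q=atd('scene',u,v,d)
            if abs(q[0]-e[0])<.1 and abs(q[1]-e[1])<.1: P.append(q)
P=np.array(P)
for z in np.arange(e[2]-.02,e[2]+.13,.01):
    m=P[(P[:,2]>=z)&(P[:,2]<z+.01)]
    if len(m)>2: print('dz %.3f'%(z-e[2]),len(m),'dx',np.round(np.percentile(m[:,0],[5,95])-e[0],3),'dy',np.round(np.percentile(m[:,1],[5,95])-e[1],3))
E
python3 -m creep '[[0,0,0,0,0,0,5],[0,0,0,0,0,0,5],[0,0,3,0,0,0,5],[0,0,6,0,0,0,5],[0,0,8.5,0,0,0,5]]' 25; python3 -m creep '[[0,0,1.4,0,0,0,5],[0,0,1.4,0,0,0,5],[0,0,1.4,0,0,0,0],[0,0,1.4,0,0,0,0],[0,0,1.4,0,0,0,0]]';python3 -m creep '[[0,0,0,0,0,0,0],[0,0,0,0,0,0,0]]'
```

```text
t: 3.9
eef_pos: [0.5697, 0.0484, 0.0379]
orientation: [[-1.0, -0.014, -0.001], [-0.014, 1.0, 0.0], [0.001, 0.0, -1.0]]
ft_force: [0.1, -1.0, 0.0]
grip_width: 0.0351
grasp_force: 0.0
t: 4.4
eef_pos: [0.5707, 0.0484, 0.0265]
orientation: [[-1.0, -0.014, 0.002], [-0.014, 1.0, 0.0], [-0.002, 0.0, -1.0]]
ft_force: [0.1, -0.1, 0.7]
grip_width: 0.0313
grasp_force: 0.0
t: 4.6
eef_pos: [0.5704, 0.0481, 0.0259]
orientation: [[-1.0, -0.014, 0.001], [-0.014, 1.0, -0.0], [-0.001, -0.0, -1.0]]
ft_force: [-1.4, -14.4, 2.5]
grip_width: 0.0154
grasp_force: 24.8
```

```bash
python3 -m creep '[[1.5,-0.05,0,0,0,0,0],[3,-0.05,0,0,0,0,0],[5,-0.05,0,0,0,0,0],[7,-0.05,0,0,0,0,0],[9,-0.05,0,0,0,0,0]]'; python3 -m creep '[[1,0,0,0,0,0,0],[2,0,0,0,0,0,0],[3,0,0,0,0,0,0],[3.4,0,0,0,0,0,0],[3.7,0,0,0,0,0,0]]'; python3 -m creep '[[0,0,0,0,0,0,0]]'
```

```text
t: 5.1
eef_pos: [0.4806, 0.0467, 0.0259]
orientation: [[-1.0, -0.014, 0.003], [-0.014, 1.0, 0.0], [-0.003, 0.0, -1.0]]
ft_force: [4.2, 1.2, 0.3]
grip_width: 0.0161
grasp_force: 25.0
t: 5.6
eef_pos: [0.4511, 0.0462, 0.0265]
orientation: [[-1.0, -0.013, 0.016], [-0.013, 1.0, 0.0], [-0.016, -0.0, -1.0]]
ft_force: [29.4, 8.9, -11.6]
grip_width: 0.0157
grasp_force: 25.0
t: 5.7
eef_pos: [0.4508, 0.0462, 0.0265]
orientation: [[-1.0, -0.014, 0.016], [-0.014, 1.0, 0.0], [-0.016, -0.0, -1.0]]
ft_force: [26.6, 7.9, -7.9]
grip_width: 0.0158
grasp_force: 25.0
```

```bash
python3 -m creep '[[-0.7,0,0,0,0,0,0],[-0.7,0,0,0,0,0,5],[-0.7,0,0,0,0,0,5],[-0.7,0,0,0,0,0,5],[-0.7,0,0,0,0,0,5]]'; python3 -m creep '[[0,0,-3,0,0,0,6],[0,0,-6,0,0,0.1,6],[0,0,-6,0,0,1.571,6],[0,0,-6,0,0,1.571,6],[0,0,-6,0,0,1.571,6]]'; python3 rem.py .449 .0462 .0262 0.8
```

```text
t: 6.2
eef_pos: [0.4498, 0.0462, 0.0252]
orientation: [[-1.0, -0.014, -0.001], [-0.014, 1.0, 0.0], [0.001, 0.0, -1.0]]
ft_force: [0.6, 0.4, -0.0]
grip_width: 0.0423
grasp_force: 0.0
t: 6.7
eef_pos: [0.45, 0.0462, 0.0856]
orientation: [[-0.857, 0.516, 0.0], [0.516, 0.857, 0.0], [-0.0, 0.0, -1.0]]
ft_force: [0.1, -0.2, -0.2]
grip_width: 0.0598
grasp_force: 0.0
t 6.7 pos [0.45   0.0462 0.0856] yaw 58.95 shift [ 0.09 -0.05  5.94] rz 1.015 w 0.0598 F [ 0.1 -0.2 -0.2] q6 -61 tilt [0.0002 0.0001]
```

```bash
python3 -m creep '[[0,0,0,0,0,1.015,6],[0,0,0,0,0,1.015,6],[0,0,0,0,0,1.015,6],[0,0,0,0,0,1.015,6],[0,0,0,0,0,1.015,6]]' >/dev/null; python3 rem.py .449 .0462 .0262 0.8; python3 tip.py
```

```text
t 7.2 pos [0.4498 0.0462 0.0853] yaw 15.97 shift [ 0.02 -0.08  5.91] rz 0.265 w 0.0599 F [ 0.1 -0.5 -0.2] q6 -18 tilt [-0.0005  0.0001]Traceback (most recent call last):
  File "tip.py", line 7, in <module>
    q=atd('scene',u,v,d)
  File "h.py", line 14, in atd
    e,r=ray(n,u,v);return e+r*d[int(round(v)),int(round(u))]
        ~~~^^^^^^^
  File "h.py", line 8, in ray
    c=manip.calibration(n);K=np.array([[c['fx'],0,c['cx']],[0,c['fy'],c['cy']],[0,0,1.]])
ValueError: time passes only in moves, steps and waits
```

```bash
sed -i 's/^def snap/import functools\ncal=functools.lru_cache(manip.calibration)\ndef snap/; s/c=manip.calibration(n)/c=cal(n)/' h.py
python3 -m creep '[[0,0,0,0,0,0.265,6],[0,0,2,0,0,0.265,6],[0,0,4,0,0,0.265,6],[0,0,5.9,0,0,0.265,6],[0,0,5.9,0,0,0.265,0]]' 8 >/dev/null; python3 -m creep '[[0,0,0,0,0,0,0],[0,0,0,0,0,0,0],[0,0,0,0,0,0,0]]';  python3 tip.py
```

```text
t: 8.05
eef_pos: [0.4544, 0.046, 0.0276]
orientation: [[-0.021, 1.0, 0.009], [1.0, 0.021, -0.0], [-0.0, 0.009, -1.0]]
ft_force: [16.2, -0.8, -13.4]
grip_width: 0.0454
grasp_force: 8.0
dz 0.020 11 dx [-0.001  0.086] dy [-0.061  0.007]
dz 0.030 23 dx [0.002 0.079] dy [-0.05   0.008]
dz 0.040 39 dx [-0.023  0.03 ] dy [-0.009  0.009]
dz 0.050 59 dx [-0.023  0.032] dy [-0.007  0.012]
dz 0.060 35 dx [-0.026  0.033] dy [-0.006  0.011]
dz 0.070 36 dx [-0.027  0.035] dy [-0.007  0.012]
dz 0.080 30 dx [-0.028  0.035] dy [-0.009  0.011]
dz 0.090 31 dx [-0.028  0.036] dy [-0.003  0.012]
dz 0.100 14 dx [-0.03   0.037] dy [-0.006  0.011]
dz 0.110 18 dx [-0.076  0.079] dy [-0.005  0.029]
dz 0.120 101 dx [-0.074  0.084] dy [-0.02   0.035]
```

```bash
python3 -m creep '[[0,0,0,0,0,0,5.5],[0,1.2,0,0,0,0,5.5],[0,1.2,0,0,0,0,0],[0,1.2,0,0,0,0,0],[0,1.2,0,0,0,0,0]]' 8 >/dev/null; python3 -m creep '[[0,0,0,0,0,0,0],[0,0,0,0,0,0,0]]'
```

```text
t: 8.8
eef_pos: [0.4618, 0.0465, 0.0265]
orientation: [[-0.02, 1.0, -0.0], [1.0, 0.02, 0.0], [0.0, -0.0, -1.0]]
ft_force: [-1.4, 0.2, 2.5]
grip_width: 0.0301
grasp_force: 8.0
```

```bash
python3 -m creep '[[0,-0.3,0,0,0,0,0],[0,-0.6,0,0,0,0,0],[0,-0.6,0,0,0,0,0]]'; python3 -m creep '[[0,0.6,0,0,0,0,0],[0,0.6,0,0,0,0,5.5],[0,0.6,0,0,0,0,5.5],[0,0.6,0,0,0,0,5.5],[0,0.6,-2,0,0,0,5.5]]'; python3 -m creep '[[0,0,-8,0,0,0,9],[0,0,-8,0,0,0,9],[0,0,-8,0,0,0,9]]';python3 rem.py .439 .267 .1 -28.7
```

```text
t: 9.1
eef_pos: [0.4597, 0.0463, 0.0266]
orientation: [[-0.02, 1.0, 0.008], [1.0, 0.02, -0.0], [-0.0, 0.008, -1.0]]
ft_force: [15.3, 2.8, -13.3]
grip_width: 0.0348
grasp_force: 8.0
t: 9.6
eef_pos: [0.4607, 0.0465, 0.0452]
orientation: [[-0.02, 1.0, -0.004], [1.0, 0.02, 0.0], [0.0, -0.004, -1.0]]
ft_force: [-0.1, 0.2, 0.7]
grip_width: 0.0533
grasp_force: 0.0
t: 9.9
eef_pos: [0.4636, 0.0464, 0.1298]
orientation: [[-0.02, 1.0, 0.006], [1.0, 0.02, -0.0], [-0.0, 0.006, -1.0]]
ft_force: [-0.9, -0.6, -0.2]
grip_width: 0.0735
grasp_force: 0.0
t 9.9 pos [0.4636 0.0464 0.1298] yaw 1.15 shift [22.1  -2.03  2.97] rz 0.521 w 0.0735 F [-0.9 -0.6 -0.2] q6 -4 tilt [ 0.0063 -0.0002]
```

```bash
python3 -m creep '[[22.1,-2.0,1,0,0,0.521,9],[22.1,-2.0,1,0,0,0.521,9],[22.1,-2.0,1,0,0,0.521,9],[22.1,-2.0,1,0,0,0.521,9],[22.1,-2.0,1,0,0,0.521,9]]' >/dev/null; python3 rem.py .439 .267 .0 -28.7; python3 tip.py
python3 - <<'E'
from h import *
a,d=snap('scene');b,db=snap('top')
A=cv2.resize(a[180:270,200:300],(500,450),interpolation=cv2.INTER_CUBIC)
B=cv2.resize(b[150:240,200:260],(300,450),interpolation=cv2.INTER_CUBIC)
cv2.imwrite('pics/s3.png',np.hstack([A,B])[:,:,::-1])
P=[atd('scene',u,v,d) for v in range(150,260) for u in range(220,330) if d[v,u]>0 and a[v,u].max()<70]
P=np.array([q for q in P if .055<q[2]<.1 and abs(q[1]-.047)<.03]);print('fin',np.percentile(P,[3,97],0),len(P))
E
```

```text
t 10.4 pos [0.4368 0.2684 0.1156] yaw -28.98 shift [-1.000e-02  2.700e-01  1.156e+01] rz -0.005 w 0.0898 F [ 1.4 -0.4 -0. ] q6 53 tilt [-0.0009 -0.0004]
dz 0.030 6 dx [-0.044  0.046] dy [-0.03   0.031]
dz 0.040 26 dx [-0.045  0.05 ] dy [-0.026  0.032]
dz 0.050 33 dx [-0.043  0.052] dy [-0.031  0.033]
dz 0.060 37 dx [-0.041  0.054] dy [-0.033  0.034]
dz 0.070 38 dx [-0.042  0.053] dy [-0.028  0.034]
dz 0.080 42 dx [-0.043  0.056] dy [-0.033  0.034]
dz 0.090 43 dx [-0.043  0.055] dy [-0.027  0.035]
dz 0.100 19 dx [-0.043 -0.022] dy [0.01  0.036]
dz 0.110 10 dx [-0.048  0.027] dy [0.002 0.049]
dz 0.120 115 dx [-0.049  0.087] dy [-0.054  0.064]
dz 0.130 224 dx [-0.049  0.087] dy [-0.037  0.063]
fin [[0.4547405  0.04340308 0.05858319]
 [0.48276821 0.05482283 0.08797098]] 80
```

View pics/s3.png

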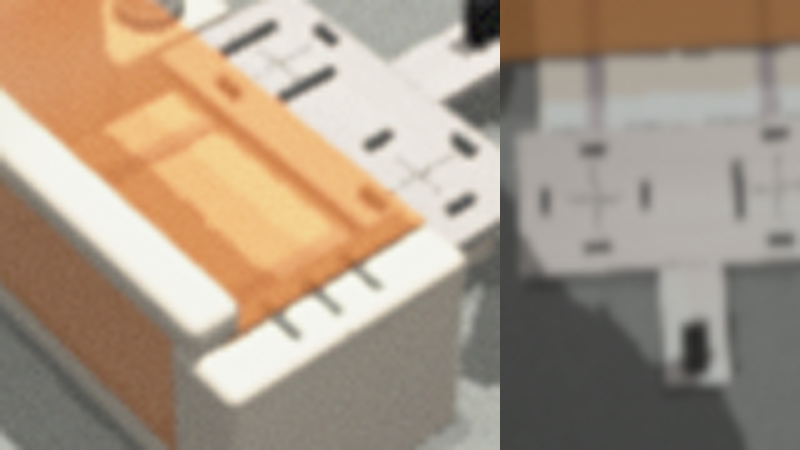

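```bash
python3 -m creep '[[0,0.3,4,0,0,0,9.5],[0,0.3,8,0,0,0,9.5],[0,0.3,12,0,0,0,9.5],[0,0.3,14.3,0,0,0,9.5],[0,0.3,14.3,0,0,0,4]]' 5; python3 -m creep '[[0,0,0,0,0,0,4],[0,0,0,0,0,0,4],[0,0,0,0,0,0,4],[0,0,0,0,0,0,4]]'
python3 - <<'E'
from h import *
np.set_printoptions(precision=4,suppress=True)
f=lambda u,v:onz('scene',200+u/5-.4,180+v/5-.4,.05)
g=lambda u,v:onz('top',200+u/5-.4,150+v/5-.4,.05)
print('round',f(420,175),g(97,198),'block',f(280,65),g(278,190))
E
```

```text
t: 11.05
eef_pos: [0.4387, 0.2636, -0.0294]
orientation: [[0.481, 0.877, -0.005], [0.877, -0.481, -0.002], [-0.005, -0.004, -1.0]]
ft_force: [0.3, -0.1, 0.3]
grip_width: 0.0911
grasp_force: 0.0
t: 11.45
eef_pos: [0.4408, 0.2657, -0.0255]
orientation: [[0.48, 0.877, 0.002], [0.877, -0.48, 0.001], [0.002, 0.001, -1.0]]
ft_force: [0.3, 0.2, -0.6]
grip_width: 0.0603
grasp_force: 0.0
round [0.5725 0.1087 0.05  ] [0.5726 0.1101 0.05  ] block [ 0.5747 -0.0142  0.05  ] [ 0.572 -0.013  0.05 ]
```

```bash
python3 -m creep '[[0,0,0,0,0,0,4],[0,0,0,0,0,0,4],[0,0,0,0,0,0,4]]' ; python3 rem.py .439 .267 .0 61.3
```

```text
t: 11.75
eef_pos: [0.4409, 0.2657, -0.0257]
orientation: [[0.48, 0.877, 0.001], [0.877, -0.48, 0.001], [0.001, 0.001, -1.0]]
ft_force: [-0.4, -0.8, 8.4]
grip_width: 0.0561
grasp_force: 5.0
t 11.8 pos [ 0.4409  0.2657 -0.0257] yaw -28.70 shift [ 0.02 -0.22 -2.57] rz -1.571 w 0.0561 F [-0.4 -0.8  8.4] q6 52 tilt [0.0015 0.0006]
```

```bash
python3 -m creep '[[0,0,0,0,0,0,7],[0,0,0,0,0,0,7],[0,0,-2.5,0,0,0,8],[0,0,-5,0,0,-0.1,8],[0,0,-5,0,0,-1.571,8]]' >/dev/null; python3 rem.py .4408 .2657 -.028 61.3
```

```text
t 12.2 pos [0.4415 0.2661 0.0259] yaw -14.13 shift [-0.07 -0.07  5.39] rz -1.317 w 0.0795 F [-0.2 -0.  -1.3] q6 38 tilt [0.0036 0.0017]
```

```bash
python3 -m creep '[[0,0,0,0,0,-1.35,8],[0,0,0,0,0,-1.35,8],[0,0,0,0,0,-1.35,8],[0,0,0,0,0,-1.35,8],[0,0,0,0,0,-1.35,8]]' >/dev/null; python3 rem.py .4408 .2657 -.028 61.3
```

```text
t 12.8 pos [0.4402 0.2655 0.0234] yaw 28.95 shift [-0.01  0.06  5.14] rz -0.565 w 0.0797 F [ 0.3 -1.1 -0.3] q6 -5 tilt [-0.0002 -0.    ]
```

```bash
python3 -m creep '[[0,0,0,0,0,-0.565,8],[0,0,0,0,0,-0.565,8],[0,0,0,0,0,-0.565,8],[0,0,0,0,0,-0.565,8],[0,0,0,0,0,-0.565,8]]' >/dev/null; python3 rem.py .4408 .2657 -.027 61.3
```

```text
t 13.2 pos [0.4402 0.2655 0.0234] yaw 61.06 shift [-0.04  0.04  5.04] rz -0.004 w 0.0798 F [-0.6  0.1  0.2] q6 -37 tilt [-0.0001  0.    ]
```

```bash
python3 -m creep '[[0,0,2.5,0,0,0,8],[0,0,5.0,0,0,0,8],[0,0,5.0,0,0,0,2.5],[0,0,5.0,0,0,0,2.5],[0,0,5.0,0,0,0,2.5]]' 8 >/dev/null;  python3 -m creep '[[0,0,0,0,0,0,2.5],[0,0,0,0,0,0,2.5],[0,0,0,0,0,0,2.5],[0,0,0,0,0,0,2.5],[0,0,0,0,0,0,2.5]]' 15;  python3 rem.py .4408 .2657 -.027 61.3
```

```text
t: 14.25
eef_pos: [0.4409, 0.2658, -0.026]
orientation: [[-0.874, 0.485, 0.001], [0.485, 0.874, 0.001], [-0.001, 0.001, -1.0]]
ft_force: [-0.0, 0.5, 8.4]
grip_width: 0.0361
grasp_force: 15.0
t 14.2 pos [ 0.4409  0.2658 -0.026 ] yaw 60.96 shift [-0.   -0.01  0.1 ] rz -0.006 w 0.0361 F [-0.   0.5  8.4] q6 -37 tilt [0.0013 0.0007]
```

```bash
python3 -m creep '[[0,0,-1,0,0,0,2.5],[0,0,-3,0,0,0,2.5],[0,0,-6,0,0,0,2.5],[0,0,-10,0,0,0,2.5],[0,0,-10,0,0,0,2.5]]'; python3 -m creep '[[0,0,0,0,0,0,2.5]]' >/dev/null
python3 tip.py;  python3 - <<'E'
from h import *
a,d=snap('scene')
e=manip.get_state()['eef_pos']
ps=[]
for v in range(150,270):
  for u in range(280,440):
    if d[v,u]>0 and a[v,u].max()>110:
      q=atd('scene',u,v,d)
      if np.linalg.norm(q[:2]-e[:2])<.05 and q[2]>.04: ps.append([*q,u,v])
ps=np.array(ps);print(len(ps),np.percentile(ps,[1,99],0))
u,v=ps[:,3:].mean(0).astype(int)
A=cv2.resize(a[v-40:v+40,u-40:u+40],(480,480),interpolation=cv2.INTER_CUBIC);cv2.imwrite('pics/s4.png',A[:,:,::-1])
E
python3 rem.py .5727 -.0142 .074 90.8
```

```text
t: 14.75
eef_pos: [0.442, 0.2663, 0.0779]
orientation: [[-0.874, 0.485, 0.006], [0.485, 0.874, 0.003], [-0.004, 0.005, -1.0]]
ft_force: [0.2, 0.8, -1.3]
grip_width: 0.0355
grasp_force: 15.0
dz 0.040 24 dx [0.002 0.02 ] dy [0.01  0.024]
dz 0.050 35 dx [-0.011  0.022] dy [-0.022  0.025]
dz 0.060 29 dx [-0.009  0.022] dy [-0.024  0.025]
dz 0.070 10 dx [-0.004  0.023] dy [-0.028  0.019]
dz 0.080 5 dx [0.022 0.023] dy [0.013 0.017]
dz 0.100 3 dx [-0.004 -0.002] dy [-0.023 -0.021]
dz 0.110 32 dx [-0.018  0.066] dy [-0.074  0.083]
dz 0.120 138 dx [-0.018  0.066] dy [-0.078  0.083]
dz 0.130 203 dx [-0.009  0.065] dy [-0.078  0.076]
156 [[4.24686930e-01 2.26142226e-01 1.03128070e-01 3.49000000e+02
  1.66550000e+02]
 [4.83814553e-01 2.92488754e-01 2.55897757e-01 3.82000000e+02
  2.15000000e+02]]
t 14.9 pos [0.4397 0.2652 0.0727] yaw 60.96 shift [-25.19 -17.98  -0.13] rz -0.521 w 0.0363 F [ 0.4 -0.1 -1.6] q6 -37 tilt [-0.0014 -0.0005]
```

View pics/s4.png

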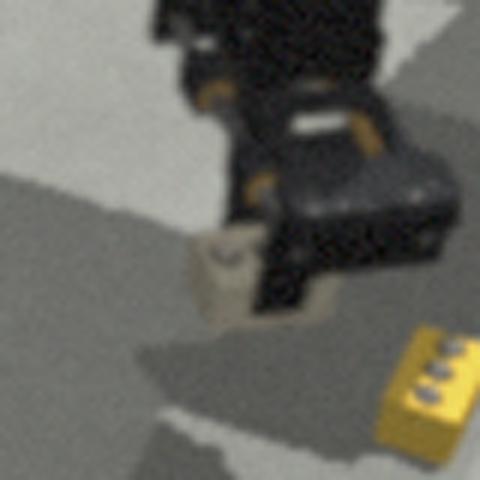

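The block is held level at crop (265,280), with the fingertips clearly above its underside. The yellow look-alike hasn't moved. Now I'll carry the block to its bay.

```bash
python3 -m creep '[[-3,-2.1,-1,0,0,0,2.5],[-7,-5,-1,0,0,0,2.5],[-11,-7.9,-1,0,0,0,2.5],[-15,-10.7,-1,0,0,0,2.5],[-19,-13.6,-1,0,0,-0.1,2.5]]'>/dev/null; python3 rem.py .5727 -.0142 .074 90.8
```

```text
t 15.4 pos [0.5404 0.0525 0.082 ] yaw 66.73 shift [-5.61 -4.85  0.79] rz -0.420 w 0.0358 F [0.1 0.6 0.1] q6 -68 tilt [-0.0025  0.0002]
```

```bash
python3 -m creep '[[-3.5,-3.1,0,0,0,-0.14,2.5],[-5.6,-4.9,0,0,0,-0.28,2.5],[-5.6,-4.9,0,0,0,-0.42,2.5],[-5.6,-4.9,0,0,0,-0.42,2.5],[-5.6,-4.9,0,0,0,-0.42,2.5]]'>/dev/null; python3 rem.py .5727 -.0142 .024 90.8; python3 tip.py | head -6
```

```text
t 15.9 pos [ 0.5718 -0.0124  0.0824] yaw 90.53 shift [-0.1  -0.18  5.84] rz -0.005 w 0.0359 F [ 0.1  0.4 -1.3] q6 -98 tilt [-0.0021  0.0005]
dz -0.020 13 dx [-0.099 -0.089] dy [0.055 0.067]
dz -0.010 15 dx [-0.098 -0.089] dy [0.055 0.066]
dz -0.000 11 dx [-0.099 -0.092] dy [0.055 0.065]
dz 0.040 14 dx [-0.005  0.013] dy [0.02  0.025]
dz 0.050 22 dx [-0.006  0.013] dy [-0.02   0.026]
dz 0.060 38 dx [-0.006  0.014] dy [-0.022  0.027]
```

```bash
python3 -m creep '[[0,-0.15,2,0,0,-0.005,2.5],[0,-0.15,4,0,0,-0.005,2.5],[0,-0.15,5,0,0,-0.005,2.5],[0,-0.15,5.5,0,0,-0.005,2.5],[0,-0.15,5.5,0,0,-0.005,2.5]]'; python3 rem.py .5722 -.0142 .024 90.8
```

```text
t: 16.5
eef_pos: [0.5724, -0.0139, 0.0281]
orientation: [[-1.0, -0.018, -0.001], [-0.018, 1.0, 0.0], [0.001, 0.0, -1.0]]
ft_force: [-0.6, -0.3, -0.8]
grip_width: 0.036
grasp_force: 15.0
t 16.5 pos [ 0.5724 -0.0139  0.0281] yaw 91.02 shift [ 0.02 -0.03  0.41] rz 0.004 w 0.0360 F [-0.6 -0.3 -0.8] q6 -99 tilt [-0.0007  0.0002]
```

```bash
python3 -m creep '[[0,0,0.15,0,0,0.003,2.5],[0,0,0.25,0,0,0.003,2.5],[0,0,0.35,0,0,0.003,2.5],[0,0,0.35,0,0,0.003,2.5]]'
```

```text
t: 16.9
eef_pos: [0.5726, -0.0143, 0.0251]
orientation: [[-1.0, -0.015, 0.0], [-0.015, 1.0, 0.0], [-0.0, 0.0, -1.0]]
ft_force: [-1.2, 0.1, -0.2]
grip_width: 0.0359
grasp_force: 15.0
```

```bash
python3 -m creep '[[0,0,0.1,0,0,0,2.5],[0,0,0.1,0,0,0,2.5]]';python3 -m creep '[[0,0,0.1,0,0,0,2.5],[0,0,0.1,0,0,0,2.5]]'
```

```text
t: 17.1
eef_pos: [0.5726, -0.0143, 0.024]
orientation: [[-1.0, -0.015, 0.0], [-0.015, 1.0, 0.0], [-0.0, 0.0, -1.0]]
ft_force: [-0.2, 0.7, -0.2]
grip_width: 0.0358
grasp_force: 15.0
t: 17.3
eef_pos: [0.5732, -0.0143, 0.024]
orientation: [[-1.0, -0.015, 0.002], [-0.015, 1.0, -0.0], [-0.002, -0.0, -1.0]]
ft_force: [-1.5, -0.2, 10.1]
grip_width: 0.0359
grasp_force: 15.0
```

```bash
python3 -m creep '[[0,0,-0.1,0,0,0,2.5],[0,0,-0.1,0,0,0,5],[0,0,-0.1,0,0,0,5],[0,0,-0.1,0,0,0,5],[0,0,-0.1,0,0,0,5]]'; python3 -m creep '[[0,0,-3,0,0,0,5.5],[0,0,-7,0,0,0,5.5],[0,0,-9,0,0,0,8],[4,-5,-9,0,0,0,9],[7.5,-9,-9,0,0,0,9]]' ; python3 rem.py .397 -.316 .08 90.8
```

```text
t: 17.8
eef_pos: [0.5725, -0.0142, 0.0238]
orientation: [[-1.0, -0.015, -0.0], [-0.015, 1.0, 0.0], [0.0, 0.0, -1.0]]
ft_force: [0.2, 0.2, -0.7]
grip_width: 0.05
grasp_force: 0.0
t: 18.3
eef_pos: [0.5096, -0.0925, 0.1144]
orientation: [[-1.0, -0.018, 0.002], [-0.018, 1.0, -0.0], [-0.002, -0.001, -1.0]]
ft_force: [0.2, -0.4, -0.3]
grip_width: 0.074
grasp_force: 0.0
t 18.3 pos [ 0.5096 -0.0925  0.1144] yaw 91.02 shift [ 11.66 -22.15   3.43] rz 0.004 w 0.0740 F [ 0.2 -0.4 -0.3] q6 -109 tilt [ 0.0016 -0.0005]
```

```bash
python3 -m creep '[[11.6,-22.1,2,0,0,1.571,9.5],[11.6,-22.1,2,0,0,1.571,9.5],[11.6,-22.1,2,0,0,1.571,9.5],[11.6,-22.1,2,0,0,1.571,9.5],[11.6,-22.1,2,0,0,1.571,9.5]]' >/dev/null; python3 rem.py .397 -.316 .08 0.8
python3 - <<'E'
from h import *
a,d=snap('scene');b,_=snap('top')
A=cv2.resize(a[170:240,210:310],(500,350),interpolation=cv2.INTER_CUBIC)
B=cv2.resize(b[160:230,200:260],(300,350),interpolation=cv2.INTER_CUBIC)
cv2.imwrite('pics/s5.png',np.hstack([A,B])[:,:,::-1])
E
```

```text
t 18.8 pos [ 0.3963 -0.3162  0.0939] yaw 47.54 shift [-0.04  0.07  1.39] rz 0.816 w 0.0950 F [-0.  -0.1  0.6] q6 -94 tilt [ 0.0003 -0.0001]
```

View pics/s5.png

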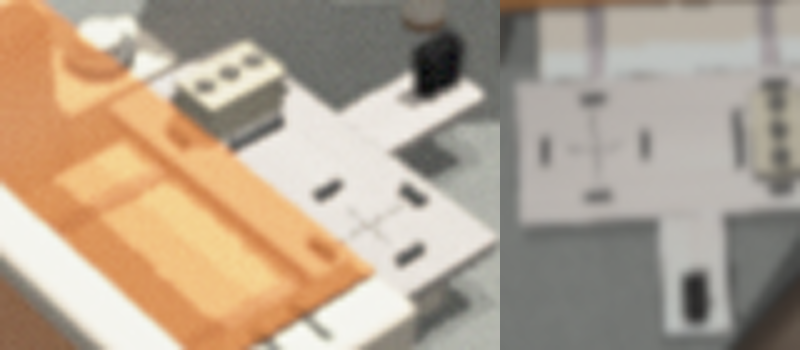

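The block sits in its bay, upright and squared. Its middle crown is at crop (229,71) in the scene panel and (778,130) in the top panel. I'll check that numerically and keep turning for the dish.

```bash
python3 -m creep '[[0,0,1,0,0,0.816,9.5],[0,0,1,0,0,0.816,9.5],[0,0,1,0,0,0.816,9.5],[0,0,1,0,0,0.816,9.5],[0,0,1,0,0,0.816,9.5]]' >/dev/null; python3 rem.py .397 -.316 .0 0.8
python3 - <<'E'
from h import *
np.set_printoptions(precision=4,suppress=True)
print(onz('top',200+278/5-.4,160+130/5-.4,.086),onz('scene',210+229/5-.4,170+71/5-.4,.086))
q=[onz('scene',210+u/5-.4,170+v/5-.4,.08) for u,v in[(175,97),(250,41),(285,76),(215,122)]];print(np.array(q),np.mean(q,0))
q=[onz('scene',210+u/5-.4,170+v/5-.4,.086) for u,v in[(205,86),(252,56)]];e=q[1]-q[0];print(np.degrees(np.arctan2(e[1],e[0])))
E
python3 tip.py | head -4
```

```text
t 19.4 pos [ 0.3977 -0.314   0.0839] yaw 4.65 shift [-0.19 -0.09  8.39] rz 0.067 w 0.0947 F [ 1.1 -0.4  0.6] q6 -50 tilt [0.     0.0002]
[ 0.5703 -0.0129  0.086 ] [ 0.5767 -0.0122  0.086 ]
[[ 0.6109 -0.019   0.08  ]
 [ 0.5452 -0.032   0.08  ]
 [ 0.5497  0.0061  0.08  ]
 [ 0.6066  0.0128  0.08  ]] [ 0.5781 -0.008   0.08  ]
-173.56809310259678
dz 0.040 9 dx [-0.049  0.055] dy [-0.011  0.013]
dz 0.050 19 dx [-0.05   0.057] dy [-0.007  0.015]
dz 0.060 26 dx [-0.05  0.06] dy [-0.008  0.015]
dz 0.070 28 dx [-0.052  0.06 ] dy [-0.006  0.017]
```

```bash
python3 -m creep '[[-0.2,0,3,0,0,0.067,9.5],[-0.2,0,6,0,0,0.067,9.5],[-0.2,0,9,0,0,0.067,9.5],[-0.2,0,11.2,0,0,0.067,9.5],[-0.2,0,11.2,0,0,0.067,4]]' 4; python3 -m creep '[[0,0,0,0,0,0,4],[0,0,0,0,0,0,4],[0,0,0,0,0,0,4],[0,0,0,0,0,0,4],[0,0,0,0,0,0,4]]';python3 -m creep '[[0,0,0,0,0,0,4],[0,0,0,0,0,0,4],[0,0,0,0,0,0,4],[0,0,0,0,0,0,4]]'
```

```text
t: 19.95
eef_pos: [0.3968, -0.3152, -0.0302]
orientation: [[-0.023, 1.0, -0.003], [1.0, 0.023, 0.003], [0.003, -0.003, -1.0]]
ft_force: [-0.6, 0.0, 0.5]
grip_width: 0.091
grasp_force: 0.0
t: 20.45
eef_pos: [0.3981, -0.3169, -0.0274]
orientation: [[-0.019, 1.0, 0.001], [1.0, 0.019, -0.001], [-0.001, 0.001, -1.0]]
ft_force: [1.8, 0.1, 1.7]
grip_width: 0.0528
grasp_force: 0.9
t: 20.85
eef_pos: [0.3981, -0.3169, -0.0275]
orientation: [[-0.019, 1.0, 0.001], [1.0, 0.019, -0.001], [-0.001, 0.001, -1.0]]
ft_force: [1.6, 0.9, 6.1]
grip_width: 0.0506
grasp_force: 4.0
```

```bash
python3 -m creep '[[0,0,0,0,0,0,7.5],[0,0,0,0,0,0,7.5],[0,0,-2.5,0,0,0,8.5],[0,0,-5,0,0,-0.1,8.5],[0,0,-5,0,0,-0.25,8.5]]' >/dev/null; python3 rem.py .398 -.317 -.0275 90.8;python3 -m creep '[[0,0,0,0,0,-1.3,8.5],[0,0,0,0,0,-1.3,8.5],[0,0,0,0,0,-1.3,8.5],[0,0,0,0,0,-1.3,8.5],[0,0,0,0,0,-1.3,8.5]]' >/dev/null; python3 rem.py .398 -.317 -.0275 90.8
```

```text
t 21.4 pos [ 0.3984 -0.3173  0.0242] yaw 15.66 shift [ 0.05 -0.03  5.17] rz -1.311 w 0.0831 F [-0.  -0.2 -0.4] q6 -62 tilt [ 0.0023 -0.0023]
t 21.9 pos [ 0.3974 -0.3164  0.0217] yaw 58.74 shift [-0.09 -0.02  4.92] rz -0.560 w 0.0849 F [-0.2  0.4 -0.3] q6 -105 tilt [-0.0005  0.0006]
```

```bash
python3 -m creep '[[0,0,0,0,0,-0.56,8.5],[0,0,0,0,0,-0.56,8.5],[0,0,0,0,0,-0.56,8.5],[0,0,0,0,0,-0.56,8.5],[0,0,0,0,0,-0.56,8.5]]' >/dev/null; python3 rem.py .398 -.317 -.0275 90.8;python3 -m creep '[[-0.05,0,2.5,0,0,0,8.5],[-0.05,0,4.9,0,0,0,8.5],[-0.05,0,4.9,0,0,0,4],[-0.05,0,4.9,0,0,0,4],[-0.05,0,4.9,0,0,0,4]]' 6 >/dev/null; python3 -m creep '[[0,0,0,0,0,0,4],[0,0,0,0,0,0,4],[0,0,0,0,0,0,4],[0,0,0,0,0,0,4]]' 12;  python3 rem.py .398 -.317 -.0275 90.8
```

```text
t 22.4 pos [ 0.3974 -0.3164  0.0218] yaw 90.56 shift [-0.06 -0.06  4.93] rz -0.004 w 0.0851 F [-0.3  0.9  0.8] q6 -137 tilt [-0.0004  0.0005]
t: 23.25
eef_pos: [0.3983, -0.3167, -0.0264]
orientation: [[-1.0, -0.008, 0.001], [-0.008, 1.0, -0.0], [-0.001, -0.0, -1.0]]
ft_force: [-1.0, 1.4, 7.1]
grip_width: 0.0491
grasp_force: 12.0
t 23.2 pos [ 0.3983 -0.3167 -0.0264] yaw 90.46 shift [ 0.03 -0.03  0.11] rz -0.006 w 0.0491 F [-1.   1.4  7.1] q6 -136 tilt [ 0.0006 -0.0005]
```

```bash
python3 -m creep '[[0,0,-1,0,0,0,4],[0,0,-3.5,0,0,0,4],[0,0,-7,0,0,0,4],[0,0,-10.5,0,0,0,4],[0,0,-12.5,0,0,0,4]]'; python3 rem.py .571 .1098 .093 90.8
```

```text
t: 23.75
eef_pos: [0.3985, -0.3169, 0.1011]
orientation: [[-1.0, -0.008, 0.002], [-0.008, 1.0, -0.002], [-0.002, -0.002, -1.0]]
ft_force: [0.0, 0.0, -0.7]
grip_width: 0.0489
grasp_force: 13.0
t 23.8 pos [ 0.3985 -0.3169  0.1011] yaw 90.47 shift [-17.6   42.53   0.75] rz -0.006 w 0.0489 F [ 0.   0.  -0.7] q6 -136 tilt [ 0.0021 -0.002 ]
```

```bash
python3 -m creep '[[-1,2.4,0,0,0,0,4],[-2.6,6.3,0,0,0,0,4],[-4.4,10.6,0,0,0,0,4],[-6.2,15,0,0,0,0,4],[-8,19.3,0,0,0,0,4]]'>/dev/null; python3 -m creep '[[-1.8,4.3,0,0,0,0,4],[-3.6,8.6,0,0,0,0,4],[-5.4,13,0,0,0,0,4],[-7,17,0,0,0,0,4],[-8,19.3,0,0,0,0,4]]'>/dev/null;python3 rem.py .5715 .1098 .0235 90.8
```

```text
t 24.8 pos [0.5555 0.0737 0.0987] yaw 90.58 shift [-1.63  3.6   7.52] rz -0.004 w 0.0491 F [-0.6 -0.1 -0.9] q6 -90 tilt [0.0007 0.0003]
```

```bash
python3 -m creep '[[-0.8,1.8,0,0,0,-0.004,4],[-1.65,3.6,1,0,0,-0.004,4],[-1.65,3.6,3,0,0,-0.004,4],[-1.65,3.6,5,0,0,-0.004,4],[-1.65,3.6,6.5,0,0,-0.004,4]]'>/dev/null;python3 -m creep '[[0,0,0.2,0,0,0,4],[0,0,0.4,0,0,0,4]]'; python3 rem.py .5715 .1098 .0235 90.8
```

```text
t: 25.45
eef_pos: [0.5713, 0.1069, 0.0295]
orientation: [[-1.0, -0.012, 0.0], [-0.012, 1.0, 0.0], [-0.0, 0.0, -1.0]]
ft_force: [0.3, 0.6, -1.5]
grip_width: 0.0494
grasp_force: 13.0
t 25.4 pos [0.5713 0.1069 0.0295] yaw 90.69 shift [-0.03  0.29  0.6 ] rz -0.002 w 0.0494 F [ 0.3  0.6 -1.5] q6 -87 tilt [0.0002 0.0001]
```

```bash
python3 -m creep '[[0,0.3,0,0,0,0,4],[0,0.3,0.2,0,0,0,4],[0,0.3,0.35,0,0,0,4],[0,0.3,0.45,0,0,0,4],[0,0.3,0.5,0,0,0,4]]';python3 rem.py .5715 .1098 .0235 90.8
```

```text
t: 25.95
eef_pos: [0.5711, 0.1099, 0.024]
orientation: [[-1.0, -0.012, 0.0], [-0.012, 1.0, 0.0], [-0.0, 0.0, -1.0]]
ft_force: [-0.9, -0.7, -0.5]
grip_width: 0.0488
grasp_force: 13.0
t 25.9 pos [0.5711 0.1099 0.024 ] yaw 90.70 shift [-0.04 -0.01  0.05] rz -0.002 w 0.0488 F [-0.9 -0.7 -0.5] q6 -86 tilt [0.0001 0.0001]
```

```bash
python3 -m creep '[[0,0,0.1,0,0,0,4],[0,0,0.1,0,0,0,4]]'; python3 -m creep '[[0,0,0.06,0,0,0,4],[0,0,0.06,0,0,0,4]]'
```

```text
t: 26.15
eef_pos: [0.5715, 0.1099, 0.0236]
orientation: [[-1.0, -0.012, 0.001], [-0.012, 1.0, 0.0], [-0.001, 0.0, -1.0]]
ft_force: [-0.7, -0.3, 5.7]
grip_width: 0.0492
grasp_force: 12.0
t: 26.35
eef_pos: [0.5718, 0.1099, 0.0236]
orientation: [[-1.0, -0.012, 0.002], [-0.012, 1.0, 0.0], [-0.002, 0.0, -1.0]]
ft_force: [-1.5, -0.4, 11.2]
grip_width: 0.0489
grasp_force: 12.0
```

```bash
python3 -m creep '[[0,0,-0.12,0,0,0,4],[0,0,-0.12,0,0,0,6.5],[0,0,-0.12,0,0,0,6.5],[0,0,-0.12,0,0,0,6.5],[0,0,-1.5,0,0,0,6.5]]' >/dev/null; python3 -m creep '[[0,0,-3.5,0,0,0,6.5],[0,0,-7,0,0,0,6.5],[4,-2.3,-7,0,0,0,6],[8,-4.6,-7,0,0,0,5],[10.9,-6.2,-7,0,0,0,5]]' >/dev/null; python3 -m creep '[[0,0,0,0,0,0,5]]' >/dev/null;python3 rem.py .462 .0463 .026 90.8
python3 - <<'E'
from h import *
np.set_printoptions(precision=4,suppress=True)
b,d=snap('top');a,d2=snap('scene')
B=cv2.resize(b[160:215,200:275],(600,440),interpolation=cv2.INTER_CUBIC)
A=cv2.resize(a[185:240,255:310],(440,440),interpolation=cv2.INTER_CUBIC)
C=np.hstack([B,A]);cv2.imwrite('pics/s6.png',cv2.resize(C,(800,338))[:,:,::-1])
E
```

```text
t 27.4 pos [0.4598 0.0455 0.1084] yaw 90.62 shift [-0.23  0.08  8.24] rz -0.003 w 0.0504 F [-0.   0.4 -0. ] q6 -93 tilt [-0.001 -0.   ]
```

Run:
```python
from h import *
np.set_printoptions(precision=4,suppress=True)
a,d=snap('scene')
m=np.zeros(d.shape,np.uint8)
for v in range(190,240):
  for u in range(255,315):
    if d[v,u]>0:
      q=atd('scene',u,v,d)
      if q[2]>.068 and np.hypot(q[0]-.572,q[1]-.11)<.04: m[v,u]=1
c=max(cv2.findContours(m,cv2.RETR_EXTERNAL,cv2.CHAIN_APPROX_NONE)[0],key=cv2.contourArea)[:,0]
print(c.min(0),c.max(0))
# rim: upper edge of the contour is the far rim; cast each contour pixel on z=.08
P=np.array([onz('scene',u,v,.08)[:2] for u,v in c],np.float32)
print(cv2.minEnclosingCircle(P*1000),cv2.fitEllipse(P*1000))
Q=np.array([atd('scene',u,v,d) for v,u in zip(*np.nonzero(m))]);Q=Q[(Q[:,2]>.074)]
print(len(Q),cv2.minEnclosingCircle((Q[:,:2]*1000).astype(np.float32)))
```

```text
[275 201] [292 216]
((577.7440185546875, 113.04751586914062), 31.057479858398438) ((577.247314453125, 112.67742156982422), (48.6562385559082, 60.05831527709961), 134.6103973388672)
107 ((571.7905883789062, 110.1324691772461), 27.48486328125)
```

View pics/s6.png

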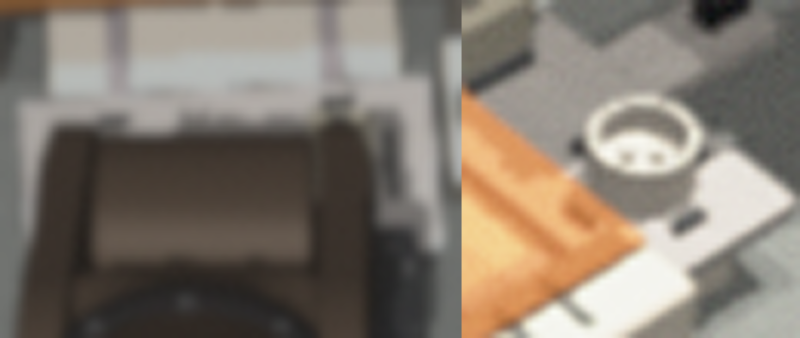

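The dish stands upright in its bay, with its rim centred at about (645,133). I'll check that position and grip the fin.

```bash
python3 -c "
from h import *
print(onz('scene',284.4,206.2,.08))"
python3 -m creep '[[-0.2,0.05,3,0,0,0,5],[-0.2,0.05,6,0,0,0,5],[-0.2,0.05,8.2,0,0,0,5],[-0.2,0.05,8.2,0,0,0,0],[-0.2,0.05,8.2,0,0,0,0]]' 6 >/dev/null;  python3 -m creep '[[0,0,0,0,0,0,0],[0,0,0,0,0,0,0],[0,0,0,0,0,0,0],[0,0,0,0,0,0,0]]' 40; python3 rem.py .587 .0481 .026 90.8
```

```text
[0.57028936 0.10816091 0.08      ]
t: 28.5
eef_pos: [0.4655, 0.0465, 0.0262]
orientation: [[-1.0, -0.013, 0.002], [-0.013, 1.0, -0.001], [-0.002, -0.001, -1.0]]
ft_force: [-0.9, -6.8, 4.0]
grip_width: 0.016
grasp_force: 40.0
t 28.5 pos [0.4655 0.0465 0.0262] yaw 90.73 shift [-12.15   0.     0.04] rz -0.001 w 0.0160 F [-0.9 -6.8  4. ] q6 -93 tilt [ 0.0018 -0.0007]
```

```bash
python3 -m creep '[[-0.1,0,0,0,0,0,0],[-0.3,0,0,0,0,0,0],[-0.6,0,0,0,0,0,0],[-1.0,0,0,0,0,0,0],[-1.4,0,0,0,0,0,0]]'; for i in 1 2 3; do python3 -m creep '[[-0.4,0,0,0,0,0,0],[-0.8,0,0,0,0,0,0],[-1.2,0,0,0,0,0,0],[-1.6,0,0,0,0,0,0],[-2.0,0,0,0,0,0,0]]'|grep -E 'eef|ft_|^t|width'; done; python3 rem.py .587 .0481 .026 90.8
```

```text
t: 29.0
eef_pos: [0.4791, 0.0467, 0.0262]
orientation: [[-1.0, -0.013, 0.001], [-0.013, 1.0, -0.001], [-0.001, -0.001, -1.0]]
ft_force: [-2.3, -5.2, 5.8]
grip_width: 0.016
grasp_force: 40.0
t: 29.5
eef_pos: [0.499, 0.047, 0.0262]
ft_force: [-1.9, -3.8, 5.6]
grip_width: 0.0156
t: 30.0
eef_pos: [0.519, 0.0473, 0.0262]
ft_force: [-1.8, -3.6, 5.5]
grip_width: 0.0158
t: 30.5
eef_pos: [0.539, 0.0476, 0.0262]
ft_force: [-2.5, -3.9, 5.6]
grip_width: 0.0155
t 30.5 pos [0.539  0.0476 0.0262] yaw 90.71 shift [-4.8  -0.01  0.02] rz -0.001 w 0.0155 F [-2.5 -3.9  5.6] q6 -93 tilt [ 0.0005 -0.0004]
```

```bash
for i in 1 2; do python3 -m creep '[[-0.4,0,0,0,0,0,0],[-0.8,0,0,0,0,0,0],[-1.2,0,0,0,0,0,0],[-1.6,0,0,0,0,0,0],[-2.0,0,0,0,0,0,0]]'>/dev/null; done; python3 -m creep '[[-0.3,0,0,0,0,0,0],[-0.5,0,0,0,0,0,0],[-0.7,0,0,0,0,0,0],[-0.85,0,0,0,0,0,0],[-1.0,0,0,0,0,0,0]]'; python3 -m creep '[[-0.1,0,0,0,0,0,0],[-0.2,0,0,0,0,0,0],[-0.25,0,0,0,0,0,0],[-0.3,0,0,0,0,0,0],[-0.35,0,0,0,0,0,0]]'
```

```text
t: 32.0
eef_pos: [0.5874, 0.0484, 0.0262]
orientation: [[-1.0, -0.013, -0.003], [-0.013, 1.0, -0.0], [0.003, -0.0, -1.0]]
ft_force: [-15.6, -3.9, 15.6]
grip_width: 0.0156
grasp_force: 40.0
t: 32.5
eef_pos: [0.5876, 0.0483, 0.0261]
orientation: [[-1.0, -0.013, -0.009], [-0.013, 1.0, -0.0], [0.009, -0.0, -1.0]]
ft_force: [-26.4, -5.5, 21.9]
grip_width: 0.0157
grasp_force: 40.0
```

```bash
python3 -m creep '[[0.3,0,0,0,0,0,0],[0.35,0,0,0,0,0,5],[0.35,0,0,0,0,0,5],[0.35,0,0,0,0,0,5],[0.35,0,-1,0,0,0,5]]'; python3 -m creep '[[0,0,-4,0,0,0,5],[0,0,-8,0,0,0,3],[4,-4,-8,0,0,0,0],[4,-8,-8,0,0,0,0],[4,-13,-8,0,0,0,0]]' >/dev/null; python3 rem.py .598 -.1 .09 90.8
python3 - <<'E'
from h import *
np.set_printoptions(precision=4,suppress=True)
a,d=snap('scene');b,_=snap('top')
P=[atd('scene',u,v,d) for v in range(150,260) for u in range(220,330) if d[v,u]>0 and a[v,u].max()<70]
P=np.array([q for q in P if .055<q[2]<.1 and abs(q[1]-.047)<.03]);print('fin',np.percentile(P,[3,97],0),len(P))
C=np.hstack([cv2.resize(a[150:250,200:300],(400,400)),cv2.resize(b[130:200,200:295],(543,400))]);cv2.imwrite('pics/s7.png',C[:,:,::-1])
E
```

```text
t: 33.0
eef_pos: [0.5884, 0.0487, 0.0347]
orientation: [[-1.0, -0.012, -0.002], [-0.012, 1.0, 0.0], [0.002, 0.0, -1.0]]
ft_force: [0.4, 0.4, 0.5]
grip_width: 0.0422
grasp_force: 0.0
t 33.5 pos [ 0.5498 -0.0824  0.1168] yaw 90.81 shift [-4.79 -1.83  2.68] rz 0.000 w 0.0235 F [ 2.4 -0.2 -0.5] q6 -106 tilt [ 0.0013 -0.0001]
fin [[0.5774 0.0437 0.0604]
 [0.6037 0.0571 0.0885]] 85
```

```bash
python3 -m creep '[[1,5,0,0,0,0,0],[1,10,0,0,0,0,0],[1,13,2,0,0,0,0],[1,13,6,0,0,0,0],[1,13,8.5,0,0,0,0]]' >/dev/null; python3 rem.py .56 .0475 .028 90.8
```

```text
t 34.1 pos [0.5384 0.0497 0.0292] yaw 90.83 shift [-2.15 -0.26  0.12] rz 0.001 w 0.0003 F [-0.1 -0.6 -0.5] q6 -93 tilt [-0.0002  0.0002]
```

```bash
python3 -m creep '[[-0.4,-0.15,0,0,0,0,0],[-0.9,-0.15,0,0,0,0,0],[-1.3,-0.15,0,0,0,0,0],[-1.7,-0.15,0,0,0,0,0],[-2.0,-0.15,0,0,0,0,0]]'|grep -E 'eef|ft_'; for i in 1 2 3; do python3 -m creep '[[-0.15,0,0,0,0,0,0],[-0.3,0,0,0,0,0,0]]' |grep -E 'eef|ft_';done
```

```text
eef_pos: [0.5598, 0.0466, 0.0314]
ft_force: [-0.5, -0.4, -1.2]
eef_pos: [0.5599, 0.0467, 0.0307]
ft_force: [-15.1, -1.8, 12.4]
eef_pos: [0.5597, 0.0467, 0.0306]
ft_force: [-28.7, -3.0, 24.9]
eef_pos: [0.5595, 0.0468, 0.0306]
ft_force: [-43.1, -3.2, 34.3]
```

```bash
python3 -m creep '[[2,0,0,0,0,0,0],[2.5,0,-3,0,0,0,0],[2.5,-3,-6,0,0,0,0],[1,-8,-6,0,0,0,0],[-2,-13,-6,0,0,0,0]]' >/dev/null;python3 -m creep '[[-2,-2,0,0,0,0,0],[-2,-2,0,0,0,0,0]]' >/dev/null; python3 rem.py .602 -.1005 .05 90.8; python3 -c "
from h import *
a,d=snap('scene')
for u,v in [(231,179),(233,180),(229,180)]: print(atd('scene',u,v,d), a[v,u])"
```

```text
t 35.9 pos [ 0.6062 -0.0967  0.0904] yaw 90.52 shift [ 0.44 -0.37  4.04] rz -0.005 w 0.0002 F [-0.7  1.6 -0.2] q6 -106 tilt [ 0.002  -0.0006]
[ 0.6089658  -0.08861042  0.07222848] [158 142 124]
[ 0.60296203 -0.08712925  0.06626948] [123 111  98]
[ 0.65488499 -0.03102445  0.12811935] [213 145  97]
```

```bash
python3 -m creep '[[0.4,-0.4,2,0,0,0,0],[0.4,-0.4,4,0,0,0,0],[0.4,-0.4,4.5,0,0,0,0],[0.4,-0.4,5,0,0,0,0],[0.4,-0.4,5.4,0,0,0,0]]'|grep -E 'eef|ft_'; for i in 1 2 3; do python3 -m creep '[[0,0,0.1,0,0,0,0],[0,0,0.2,0,0,0,0]]' |grep -E 'eef|ft_';done
```

```text
eef_pos: [0.6005, -0.0973, 0.0368]
ft_force: [-0.6, -0.2, 0.4]
eef_pos: [0.6006, -0.0977, 0.0348]
ft_force: [-0.1, 0.4, 0.7]
eef_pos: [0.6006, -0.0977, 0.0327]
ft_force: [-0.4, -0.5, 2.7]
eef_pos: [0.6006, -0.0978, 0.0306]
ft_force: [-0.2, 0.9, 4.0]
```

```bash
python3 -m creep '[[0,0,-0.6,0,0,0,0],[0,-0.25,-0.6,0,0,0,0],[0,-0.25,-0.3,0,0,0,0],[0,-0.25,0,0,0,0,0],[0,-0.25,0.1,0,0,0,0]]'|grep -E 'eef|ft_'; for i in 1 2 3 4; do python3 -m creep '[[0,0,0.1,0,0,0,0],[0,0,0.15,0,0,0,0]]' |grep -E 'eef|ft_';done
```

```text
eef_pos: [0.6006, -0.1006, 0.0291]
ft_force: [0.3, -2.9, 4.9]
eef_pos: [0.6006, -0.1006, 0.028]
ft_force: [-0.9, -4.2, 9.8]
eef_pos: [0.6007, -0.1006, 0.0278]
ft_force: [-5.3, -3.4, 22.0]
eef_pos: [0.6008, -0.1006, 0.0276]
ft_force: [-9.5, -1.4, 35.2]
eef_pos: [0.6009, -0.1007, 0.0273]
ft_force: [-13.9, -1.0, 48.0]
```

```bash
python3 -m creep '[[0,0,-1,0,0,0,0],[0,0,-4,0,0,0,0],[0,0,-8,0,0,0,0],[5,0,-10,0,0,0,0],[10,0,-10,0,0,0,0]]'|grep -E '^t|eef|ft_'; python3 -m creep '[[0,0,0,0,0,0,0],[0,0,0,0,0,0,0],[0,0,0,0,0,0,0]]'|grep -E '^t|ft_'; python3 -c "
from station import manip
print(manip.job_done())"
```

```text
t: 38.85
eef_pos: [0.5039, -0.1012, 0.1248]
ft_force: [-0.4, -0.6, 0.1]
t: 39.15
ft_force: [-0.5, -0.4, -1.0]
the job is handed in; nothing more can be done
None
```

I handed the job in at 39 s: the dish and block measured within about 2 mm of centre before the stage went home against its stop, and the start button was pressed right down and released; I did not recheck the samples under the hood.

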